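Close a ribbon guide to its size mark with the thumbwheel

ROBOT

A 6-joint arm with a two-finger parallel gripper is mounted at the origin on the work surface. World frame = base frame: x ahead of the robot, y to its left, z up, the work surface at z = 0. Lengths are in mm, angles in rad, forces in N, time in s.
With the tool pointing down it reaches from about 350 to 975 mm from the base axis. Payload 7.1 kg.
Tool frame: the origin (TCP) lies at the very end of the fingers, on their centre line; the grasp point (between the pads) lies 19 mm behind it; z points along the fingers, x is the direction in which the jaws open and shut, and the axes are right-handed (so a half turn about z gives the same grasp; the last joint's range is limited). The gripper opens to 88 mm and grips with 3 to 60 N. Pads are 20 mm wide; open, the fingers measure 115 mm over their backs; the gripper's body (75 mm by 178 mm) begins 61 mm behind the grasp point.
Start: joints at [-1.322, 0.423, 1.63, -0, 1.089, -0.019], TCP at [165.4, -602.7, 222.675] pointing down, gripper open.
Joint ranges: [-3, 3], [-0.9, 2.11], [0.09, 2.58], [-1.31, 4.45], [0.11, 2.69], [-2.54, 2.54]. Speed limits (rad/s): [2.39, 2.39, 3.01, 3.14, 3.14, 3.14].

INTERFACE

Orientations are given as a rotation vector (axis times angle).
In Python, from workcell import * gives the robot as it stands.
- The arm moves only by the tool arm_command, never from a script. Its argument "increments" is a list of rows, each a list of 2 entries, a list of its own where there are three numbers: the shift along the tool's x, y, z in cm, then the turn about the tool's z in degrees. In form: [[[dx, dy, dz], turn], ...]. A call has 1 to 20 rows; each row shifts and turns the pose as measured when the row begins, along the tool's axes as they then stand; what a row does not reach is not made up. A row lasts 1/10 s, in which the tool goes at most 50 mm and 8.59 degrees, less where a joint would pass 70% of its speed; a pose out of reach is approached as far as the arm can. A call is refused whole if a number of a shift passes 5 or a number of a turn 8.59, either way. A call with a gripper value outside its range is refused whole. "gripper" is the opening, from 0 (shut) to 1 (fully open), set as the call begins (left out, the last holds). The fingers move at their own pace and stop on an object; the grip force is fixed at half the most. Time passes only in rows, so rows that do not move let the fingers close. It gives the time, the measured TCP pose, the force and the opening at its end, in the units of the state.
- get_obs(): the state, without advancing time (a new reading comes with each control period).
- get_image(name): name is "scene" or "top" or "wrist"; returns the picture (400x640x3 uint8, red, green, blue); there is no depth.
- camera_params(name): a dict with "K" (3x3 intrinsics, pixels), "rvec" (rotation vector, rad) and "tvec" (3), from world to camera coordinates, as OpenCV has them; the wrist camera has in their place "T_tool_cam" (4x4, takes a point from camera to tool coordinates, whose origin is the TCP and whose axes are the tool frame's). Camera axes: x right, y down, z forward; pixel columns grow to the right and rows downward; lengths in mm; the calibration is good to about 2 mm. A picture is of the moment at which its call begins: read the wrist's pose just before it. camera_params takes no time and is no camera call.
- close_job(): hands the job in, once; it reports no verdict.
The state is a dict: "t": time; "qpos": joint angles; "qvel": joint speeds; "joint_torque": joint torques, N m; "ee_pos": TCP position; "orientation": TCP orientation; "ft_force": force on the tool from outside, world axes, zero at the start; "moment": the same for the moment, N m; "width": finger opening in mm.
Only numpy, scipy, OpenCV 4.12 (cv2) and the standard library are available. Lean on these libraries where they do the work, as an engineer would, in place of code of your own. Each camera call takes 0.05 s, during which the arm holds its last target.

TASK

Set the ribbon guide for the next ribbon: with a fingertip laid on top of the black knurled thumbwheel, roll the wheel, stroke by stroke, until the sliding fence has closed in far enough for its red pointer to line up with the black line of the yellow size marker on the scale. Move the fence by the wheel only, do not grip the wheel, bear down on it hard or push the fence itself, and leave the loose things lying about where they are. Finish with the hand clear.

Things in the scene. Friction and masses are not known exactly. Their poses are not given: they have to be found in the camera images.
- guide: the ribbon guide unit, fixed to the table: blue box with a steel deck, 212 mm (its x) by 325 mm (its y), deck top 55 mm above the table. Origin under its centre, on the table. Its x runs along the ribbon lane, away from the robot at yaw 0; its y across the lane, from the thumbwheel towards the fixed fence. A scale bar, its top 84 mm up, bridges the far end of the lane at x = +94 mm
- wheel_top (a point): highest point of the thumbwheel, mid-width, 102 mm above the table; it belongs to the guide unit and does not turn. A fingertip pressed on it with 4 to 10 N does not slip on the ribs. Stroking it towards the unit's +y closes the fence, -y opens it; 30 mm of stroke moves the fence 10 mm the same way. The bearing cheeks end 18 mm lower; the fence's rack passes 29 to 41 mm beyond (+x), 12 mm lower
- fence (a joint): how far the sliding fence has closed from its wide-open place, in m: 0 wide open (gap 110 mm), 0.060 closed as far as it goes (gap 50 mm)
- thumbwheel: the knurled thumbwheel: a black disc with bright ribs, 60 mm in diameter, 16 mm wide, upright in a slot of the deck, on a level axle along the unit's x. Origin at its centre, 72 mm above the table, at x = -65 mm, y = -80 mm of the unit; its pose turns about its x. About 1.5 N along the rim turns it; it stays where it is left
- pointer_tip (a point): tip of the red pointer blade, 5 mm wide, that the sliding fence carries over the scale bar, 88 mm above the table; it moves with the fence along the unit's y and points along the unit's x
- gauge_mark (a point): end, next to the pointer, of the 6 mm wide black line on the yellow size marker (24 mm wide, clipped on the scale bar and fixed there); its axes are the guide unit's. The pointer is set when pointer_tip and gauge_mark agree along the unit's y. At the start the mark lies 15 to 50 mm to the closing (+y) side of the pointer
- stop_collar: a loose spare stop collar lying on the deck of the guide unit: steel ring 36 mm across, 15 mm high, with a black wing screw on one side; origin under its centre
- ball_knob: a loose black ball knob standing on its flange on the deck, 29 mm across, 39 mm high; origin under its centre
- white_reel: a loose reel of white label ribbon lying flat on the table, 110 mm across, 30 mm high; origin under its centre
- blue_reel: a loose reel of dark blue label ribbon lying flat on the table, 110 mm across, 30 mm high; origin under its centre
- oil_bottle: a loose white oil bottle with a red cap standing on the table, 52 mm across, 150 mm high; origin under its centre
- caliper: a loose steel caliper lying flat on the table, 230 mm long; origin under the middle of its beam
- screwdriver: a loose screwdriver with a blue handle lying on the table; origin under it

How it is judged:
By the outcome, as a careful person would: the job done as asked, in the order asked, and still so for the second after the job is handed in, with the robot touching nothing.
It also fails if it takes over 51 s, if anything falls off the work surface, if the arm or the gripper's body presses on something with over 40 N, if the wrist force passes 120 N, or if a joint passes its speed limit or range.

## Working session

There is one attempt and no reset: what is moved stays moved. The work goes in short steps, Python scripts to look and compute and a tool call to move; the robot and the scene stay as the last step left them, time stands still between calls to the robot, and variables do not carry over. Pictures are saved under pics/ and viewed, and the job is handed in when it is done.

Besides the shell and the picture viewer there is one more tool, called after "Emit:" as name([rows], argument=value, ...), one row to a line, values as JSON. arm_command: Moves the arm, as the interface text tells. Its arguments: {"type":"object","properties":{"increments":{"type":"array","items":{"type":"array"}},"gripper":{"type":"number"}},"required":["increments"]}

```bash
mkdir -p pics
cat > h.py <<'E'
from workcell import *
import numpy as np, cv2
def save(n,f):
    im=get_image(n); cv2.imwrite('pics/'+f,cv2.cvtColor(np.asarray(im),cv2.COLOR_RGB2BGR)); return im
def cam(n):
    p=camera_params(n); return np.array(p['K'],float),np.array(p['rvec'],float).reshape(3),np.array(p['tvec'],float).reshape(3)
def proj(n,P):
    K,r,t=cam(n); return cv2.projectPoints(np.array(P,float).reshape(-1,3),r,t,K,None)[0].reshape(-1,2)
def back(n,uv,z):
    K,r,t=cam(n); R=cv2.Rodrigues(r)[0]; c=-R.T@t
    d=R.T@np.linalg.inv(K)@np.array([uv[0],uv[1],1.]); return c+d*(z-c[2])/d[2]
E
python3 - <<'E'
from h import *
save('top','top1.png');save('scene','scene1.png')
o=get_obs();print(o)
for n in('top','scene'):
    K,r,t=cam(n);print(n,K,-cv2.Rodrigues(r)[0].T@t)
E
```

```text
{'t': 0.1, 'qpos': array([-1.32200344e+00,  4.23798057e-01,  1.63057730e+00,  1.85029139e-05,
        1.08858568e+00, -1.90242310e-02]), 'qvel': array([ 0.00050173, -0.00192306, -0.00296584,  0.00048723,  0.00104789,
        0.00038744]), 'joint_torque': array([ 1.23273608e-04, -5.45615566e+01, -2.74323589e+01,  6.45129033e-02,
        1.87739369e-02, -2.01351281e-05]), 'ee_pos': array([ 165.28797548, -602.24675035,  221.9726726 ]), 'orientation': array([-2.49744125e+00,  1.90445959e+00,  1.66765019e-03]), 'ft_force': array([ 0.051699  , -0.63327409, -0.49016595]), 'moment': array([0.05180945, 0.01043258, 0.01146528]), 'width': 87.5830701534705}
top [[456.90321843   0.         315.61434402]
 [  0.         456.90321843 198.46502709]
 [  0.           0.           1.        ]] [ 398.16335156  -74.86394678 1386.97403262]
scene [[451.49023807   0.         313.88316558]
 [  0.         451.49023807 200.49607964]
 [  0.           0.           1.        ]] [1316.49631301  701.05188573 1014.86178273]
```

View pics/top1.png

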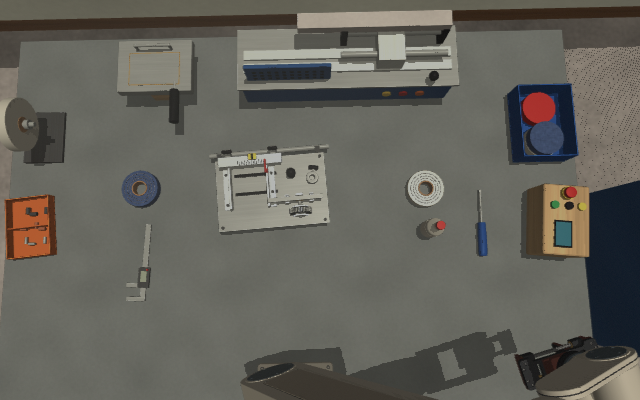

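View pics/scene1.png

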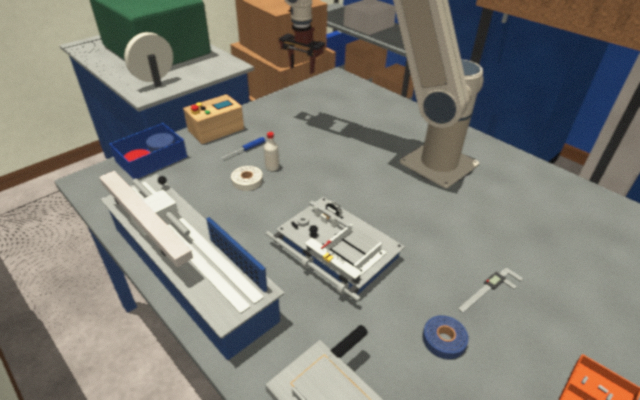

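The top view shows the guide at about (272,190), with the wheel at about (300,211) and the pointer and marker near (255,157). I'll zoom in.

Run:
```python
import cv2
a=cv2.imread('pics/top1.png')[140:240,205:335]
cv2.imwrite('pics/top1z.png',cv2.resize(a,None,fx=6,fy=6,interpolation=cv2.INTER_CUBIC))
a=cv2.imread('pics/scene1.png')[190:305,265:410]
cv2.imwrite('pics/scene1z.png',cv2.resize(a,None,fx=5,fy=5,interpolation=cv2.INTER_CUBIC))
```

```text
(no output)
```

View pics/top1z.png

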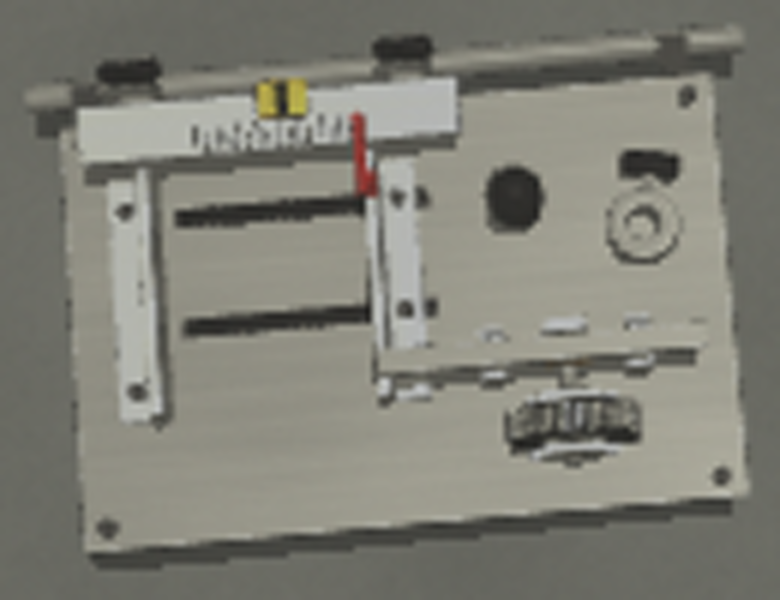

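View pics/scene1z.png

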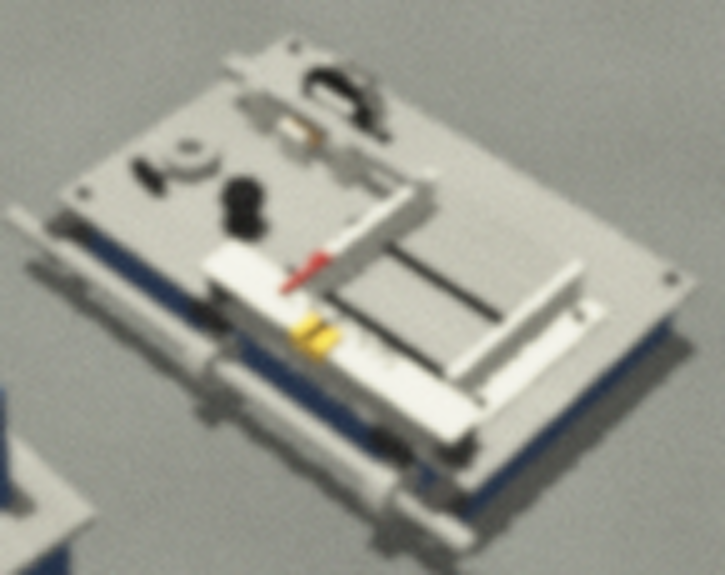

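```bash
cat >> h.py <<'E'
from scipy.optimize import least_squares
def Rz(a): return np.array([[np.cos(a),-np.sin(a),0],[np.sin(a),np.cos(a),0],[0,0,1]])
def guide(g,P): return (Rz(g[2])@np.array(P,float).reshape(-1,3).T).T+[g[0],g[1],0]
E
python3 - <<'E'
from h import *
z=np.array([[85,550],[748,492],[712,75],[65,130]])/6+[205-.42,140-.42]
M=[[-106,162.5,55],[-106,-162.5,55],[106,-162.5,55],[106,162.5,55]]
z2=np.array([[292,38],[693,285],[470,510],[65,195]])/5+[265-.4,190-.4]
M2=[M[1],M[0],M[3],M[2]]
f=lambda g:np.r_[(proj('top',guide(g,M))-z).ravel()]
s=least_squares(f,[660,40,0.05]);print(s.x,s.fun.round(1))
s2=least_squares(lambda g:(proj('scene',guide(g,M2))-z2).ravel(),s.x);print(s2.x,s2.fun.round(1))
g=s.x
print('wheel',guide(g,[-65,-80,102]))
u=lambda x,y:(x/6+204.58,y/6+139.58)
for n,p,zz in(('mark',u(281,98),86),('tip',u(357,115),88),('wheel',u(572,418),102)):
    P=back('top',p,zz); print(n,P,Rz(-g[2])@(P-[g[0],g[1],0]))
o=get_obs();R=cv2.Rodrigues(o['orientation'])[0];print(R.round(3))
T=np.array(camera_params('wrist')['T_tool_cam']);print(T.round(3),camera_params('wrist')['K'])
E
```

```text
[6.07195129e+02 5.87207167e+01 6.31787824e-02] [-0.   0.3  0.4  0.6  0.2 -0.5 -0.6 -0.5]
[6.12521289e+02 6.72361656e+01 5.75199025e-02] [ 0.4 -0.   1.7  1.3 -0.2 -2.  -1.9  0.7]
wheel [[547.37575279 -25.22356354 102.        ]]
mark [707.50372836 113.87311046  86.        ] [103.59061515  48.70919842  86.        ]
tip [697.77951846  76.74878501  88.        ] [91.54189653 12.27289541 88.        ]
wheel [546.20862983 -25.57061138 102.        ] [-66.18670589 -80.27266708 102.        ]
[[ 0.265 -0.964 -0.   ]
 [-0.964 -0.265  0.001]
 [-0.001 -0.    -1.   ]]
[[ 1.0000e+00  1.0000e-03 -1.0000e-03  2.6500e-01]
 [-1.0000e-03  9.6400e-01  2.6600e-01 -7.2726e+01]
 [ 2.0000e-03 -2.6600e-01  9.6400e-01 -1.6191e+02]
 [ 0.0000e+00  0.0000e+00  0.0000e+00  1.0000e+00]] [[325.90796952   0.         321.64223904]
 [  0.         325.90796952 204.71107872]
 [  0.           0.           1.        ]]
```

```bash
cat >> h.py <<'E'
G=[607.2,58.7,0.0632]
def togo(P,z):
    o=get_obs();R=cv2.Rodrigues(o['orientation'])[0];p=guide(G,[P[0],P[1],z])[0]
    d=R.T@(p-o['ee_pos'])/10
    a=np.degrees(np.arctan2(R[1,0],R[0,0])-(G[2]-np.pi/2))
    q=Rz(-G[2])@(o['ee_pos']-[G[0],G[1],0])
    print('t',round(o['t'],2),'cm in tool',d.round(3),'turn',a.round(2),'tcp in guide',q.round(2),'w',o['width'].round(1),'f',o['ft_force'].round(2))
E
python3 -c "
from h import *
togo([40,25],200)"
```

```text
Traceback (most recent call last):
  File "h.py", line 21, in togo
    print('t',round(o['t'],2),'cm in tool',d.round(3),'turn',a.round(2),'tcp in guide',q.round(2),'w',o['width'].round(1),'f',o['ft_force'].round(2))
                                                                                                      ^^^^^^^^^^^^^^^^
AttributeError: 'float' object has no attribute 'round'
```

Emit:
arm_command([
  [[0,0,0],6],
  [[0,0,0],5.7],
], gripper=0)

```text
t: 0.3
ee_pos: [165.1, -601.6, 221.0]
orientation: [-2.284, 2.155, 0.004]
ft_force: [-0.7, -0.1, 0.6]
width: 75.6
```

```bash
python3 -c "
from h import *
togo([40,25],200)"
```

```text
Traceback (most recent call last):
  File "h.py", line 21, in togo
    print('t',round(o['t'],2),'cm in tool',d.round(3),'turn',a.round(2),'tcp in guide',q.round(2),'w',o['width'].round(1),'f',o['ft_force'].round(2))
                                                                                                      ^^^^^^^^^^^^^^^^
AttributeError: 'float' object has no attribute 'round'
```

```bash
sed -i "s/o\['width'\].round(1)/round(float(o['width']),1)/" h.py; python3 -c "
from h import *
togo([40,25],200)"
```

```text
t 0.3 cm in tool [-65.862 -51.958   2.28 ] turn -0.29 tcp in guide [-482.9  -631.05  221.04] w 75.6 f [-0.74 -0.15  0.58]
```

Emit:
arm_command([
  [[-3.6,-2.8,0],0],
  [[-3.6,-2.8,0],0],
  [[-3.6,-2.8,0],0],
  [[-3.6,-2.8,0],0],
  [[-3.6,-2.8,0],0],
  [[-3.6,-2.8,0],0],
  [[-3.6,-2.8,0],0],
  [[-3.6,-2.8,0],0],
  [[-3.6,-2.8,0],0],
  [[-3.6,-2.8,0],0],
  [[-3.6,-2.8,0],0],
  [[-3.6,-2.8,0],0],
  [[-3.6,-2.8,0],0],
  [[-3.6,-2.8,0],0],
  [[-3.6,-2.8,0],0],
  [[-3.6,-2.8,0],0],
  [[0,0,0],0],
])

```text
t: 2.0
ee_pos: [594.6, 21.9, 218.4]
orientation: [-2.275, 2.165, 0.009]
ft_force: [1.0, -0.2, -0.2]
width: 0.4
```

```bash
python3 -c "
from h import *
togo([40,25],200)"
```

```text
t 2.0 cm in tool [-6.163 -5.411  1.855] turn -0.78 tcp in guide [-14.9  -35.98 218.37] w 0.4 f [ 1.02 -0.21 -0.15]
```

Emit:
arm_command([
  [[-2.6,-2.6,0.5],0],
  [[-2.6,-2.4,0.5],-0.8],
  [[-1,-0.5,0.5],0],
  [[0,0,0],0],
  [[0,0,0],0],
])

```text
t: 2.5
ee_pos: [644.4, 87.3, 200.4]
orientation: [2.29, -2.145, -0.014]
ft_force: [-0.5, 0.5, 0.1]
width: 0.5
```

```bash
python3 -c "
from h import *
togo([40,25],200)
o=get_obs();np.savez('w1.npz',p=o['ee_pos'],r=o['orientation']);save('wrist','w1.png')"
```

```text
t 2.5 cm in tool [ 0.119 -0.111  0.035] turn 0.12 tcp in guide [ 38.89  26.19 200.37] w 0.5 f [-0.54  0.52  0.1 ]
```

View pics/w1.png

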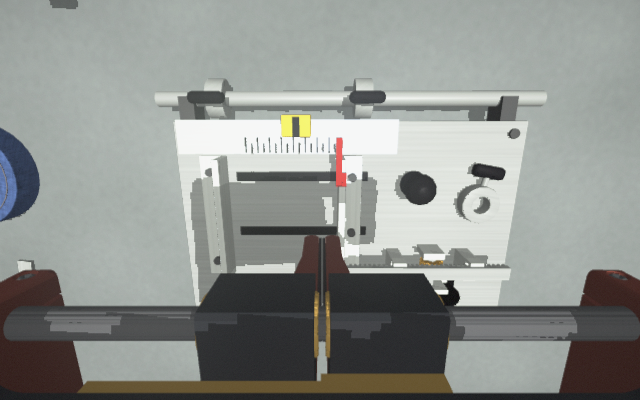

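The wrist view shows the mark's black line at about (296,126), the pointer tip at about (339,138), and the shut fingers at (322,240).

```bash
cat >> h.py <<'E'
def wb(f,uv,z):
    d=np.load(f);R=cv2.Rodrigues(d['r'])[0];c=camera_params('wrist');T=np.array(c['T_tool_cam'],float)
    Rc=R@T[:3,:3];C=d['p']+R@T[:3,3];v=Rc@np.linalg.inv(np.array(c['K'],float))@np.array([uv[0],uv[1],1.])
    P=C+v*(z-C[2])/v[2];return Rz(-G[2])@(P-[G[0],G[1],0])
E
python3 - <<'E'
from h import *
im=cv2.imread('pics/w1.png')
cv2.imwrite('pics/w1z.png',cv2.resize(im[95:200,230:360],None,fx=5,fy=5,interpolation=cv2.INTER_CUBIC))
for n,p,z in(('mark',(296,135),86),('tip',(339.5,138),88),('deckFR',(527,121),55),('screwFR',(514,133),55),('barL',(176,121),84),('barR',(398,121),84),('barL2',(178,154),84),('barR2',(398,154),84)):
    print(n,wb('w1.npz',p,z).round(1))
E
```

```text
mark [94.2 48.1 86. ]
tip [92.1 12.1 88. ]
deckFR [ 105.2 -159.6   55. ]
screwFR [  94.5 -149.6   55. ]
barL [105.2 147.3  84. ]
barR [105.7 -36.1  84. ]
barL2 [ 78.  148.9  84. ]
barR2 [ 78.6 -37.9  84. ]
```

View pics/w1z.png

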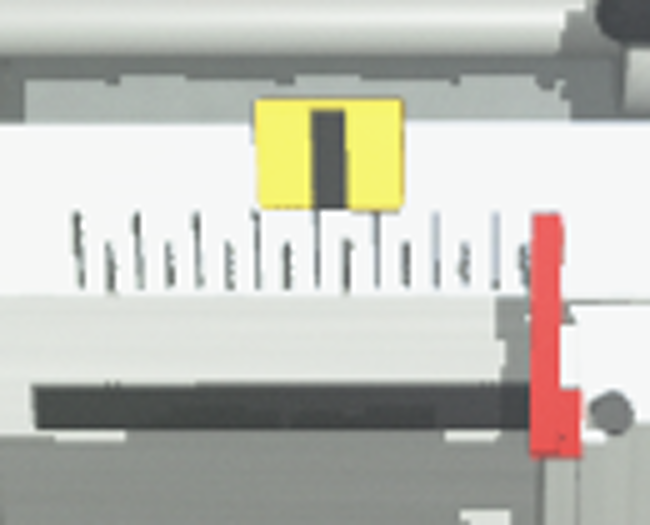

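Emit:
arm_command([
  [[3,2.6,0.5],0],
  [[3,2.6,1.5],0],
  [[3,2.6,1.5],0],
  [[2.8,2.6,1.5],0],
  [[0,0,1.5],0],
  [[0,0,0],0],
  [[0,0,0],0],
])

```text
t: 3.25
ee_pos: [538.9, -48.2, 137.6]
orientation: [2.282, -2.155, -0.01]
ft_force: [0.5, -0.2, -0.3]
width: 0.3
```

```bash
python3 -c "
from h import *
togo([-65,-90],102)
o=get_obs();np.savez('w2.npz',p=o['ee_pos'],r=o['orientation']);save('wrist','w2.png')"
```

```text
t 3.25 cm in tool [-1.231 -1.009  3.56 ] turn -0.36 tcp in guide [ -74.95 -102.33  137.63] w 0.3 f [ 0.51 -0.22 -0.26]
```

View pics/w2.png

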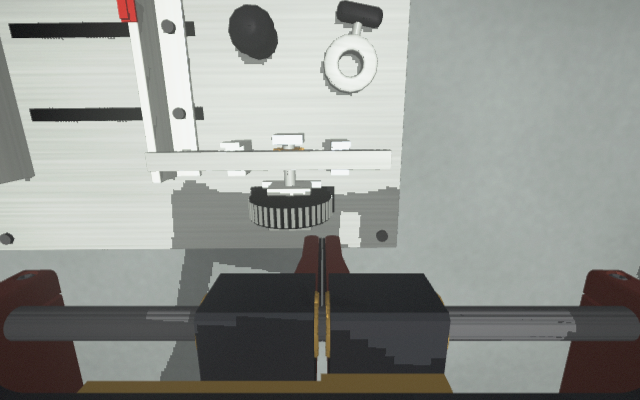

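The wheel's ribbed rim spans u 248–334 and about v 206–228 at the top. The fingertips end at about (322,237).

```bash
python3 -c "
from h import *
for p in((291,206),(291,217),(291,228)): print(wb('w2.npz',p,102).round(1))
print(wb('w2.npz',(248,200),80).round(1),wb('w2.npz',(334,200),80).round(1), wb('w2.npz',(322,240),137.6))
print(wb('w1.npz',(322,240),200.4))
im=cv2.imread('pics/w2.png')
cv2.imwrite('pics/w2z.png',cv2.resize(im[170:290,230:390],None,fx=5,fy=5,interpolation=cv2.INTER_CUBIC))
"
```

```text
[-57.8 -83.1 102. ]
[-65.  -82.8 102. ]
[-72.5 -82.6 102. ]
[-59.6 -51.   80. ] [ -59.9 -110.8   80. ] [ -66.41251753 -102.6316988   137.6       ]
[ 47.46780255  25.96138067 200.4       ]
```

View pics/w2z.png

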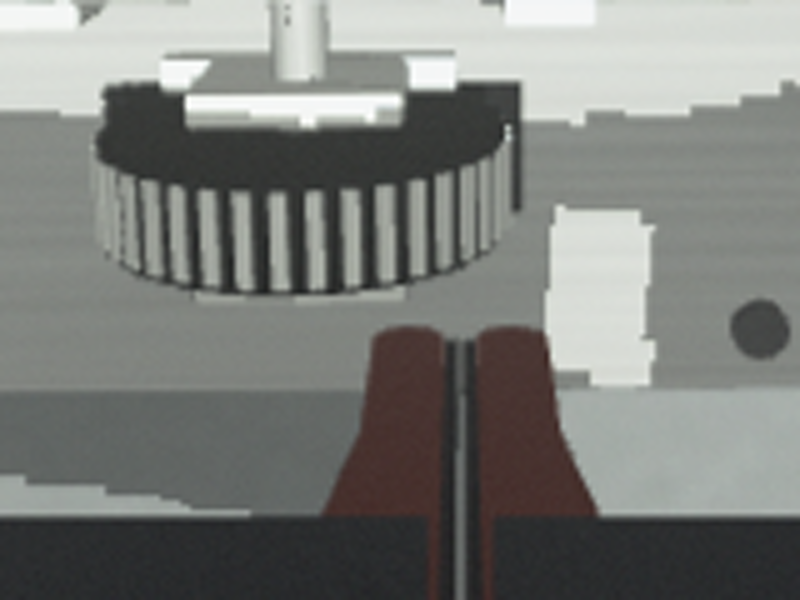

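Emit:
arm_command([
  [[-0.9,-1.0,1],-0.4],
  [[0,0,1],0],
  [[0,0,0.6],0],
  [[0,0,0],0],
  [[0,0,0],0],
])

```text
t: 3.8
ee_pos: [551.7, -35.7, 110.8]
orientation: [2.296, -2.144, -0.005]
ft_force: [0.5, 0.3, -0.2]
width: 0.4
```

```bash
python3 -c "
from h import *
togo([-65,-92],102)"
```

```text
t 3.8 cm in tool [0.125 0.365 0.884] turn 0.29 tcp in guide [-61.34 -90.75 110.84] w 0.4 f [ 0.51  0.29 -0.2 ]
```

Emit:
arm_command([
  [[0.1,0.3,0.3],0],
  [[0,0,0.2],0],
  [[0,0,0.1],0],
  [[0,0,0],0],
])

```text
t: 4.2
ee_pos: [548.4, -37.0, 104.6]
orientation: [2.296, -2.144, -0.005]
ft_force: [-0.2, 0.8, -0.1]
width: 0.4
```

```bash
python3 -c "
from h import *
togo([-65,-92],102)"
```

```text
t 4.2 cm in tool [0.022 0.03  0.256] turn 0.3 tcp in guide [-64.69 -91.79 104.56] w 0.4 f [-0.16  0.79 -0.15]
```

Emit:
arm_command([
  [[0,0,0.1],0],
  [[0,0,0.1],0],
  [[0,0,0.05],0],
])

```text
t: 4.5
ee_pos: [548.7, -37.2, 102.3]
orientation: [-2.296, 2.145, 0.004]
ft_force: [0.1, -1.0, -0.4]
width: 0.5
```

Emit:
arm_command([
  [[0,0,0.05],0],
  [[0,0,0.05],0],
])

```text
t: 4.7
ee_pos: [548.8, -37.2, 101.2]
orientation: [-2.296, 2.145, 0.004]
ft_force: [-0.5, -0.6, 0.1]
width: 0.3
```

Emit:
arm_command([
  [[0,0,0.05],0],
  [[0,0,0.05],0],
])

```text
t: 4.9
ee_pos: [548.9, -37.2, 100.6]
orientation: [-2.295, 2.144, 0.003]
ft_force: [-2.5, -0.4, 8.2]
width: 0.3
```

Emit:
arm_command([
  [[-0.2,0,0.03],0],
  [[-0.2,0,0.03],0],
  [[-0.2,0,0.03],0],
])

```text
t: 5.2
ee_pos: [548.9, -32.3, 101.0]
orientation: [2.296, -2.144, -0.0]
ft_force: [-2.1, -2.2, 7.0]
width: 0.4
```

```bash
python3 -c "
from h import *
togo([-65,-92],102)"
```

```text
t 5.2 cm in tool [ 0.49   0.113 -0.101] turn 0.3 tcp in guide [-63.9  -87.09 100.99] w 0.4 f [-2.06 -2.25  6.99]
```

Emit:
arm_command([
  [[-0.2,0.02,0.03],0],
  [[-0.2,0.02,0.03],0],
  [[-0.2,0.02,0.03],0],
  [[-0.2,0.02,0.03],0],
])

```text
t: 5.6
ee_pos: [548.4, -24.8, 101.7]
orientation: [2.297, -2.144, 0.004]
ft_force: [-0.3, -2.0, 4.1]
width: 0.7
```

Emit:
arm_command([
  [[-0.2,0.01,0.04],0],
  [[-0.2,0.01,0.04],0],
  [[-0.2,0.01,0.04],0],
])

```text
t: 5.9
ee_pos: [548.1, -18.6, 101.3]
orientation: [-2.297, 2.143, -0.005]
ft_force: [-1.1, -1.2, 4.3]
width: -0.2
```

Emit:
arm_command([
  [[-0.2,0.01,0.05],0],
  [[-0.2,0.01,0.05],0],
])

```text
t: 6.1
ee_pos: [547.9, -14.3, 100.6]
orientation: [-2.296, 2.143, -0.006]
ft_force: [-0.4, -0.9, 5.0]
width: 0.7
```

```bash
python3 -c "
from h import *
togo([-65,-92],102)
save('top','top2.png')
a=cv2.imread('pics/top2.png')[140:240,205:335]
cv2.imwrite('pics/top2z.png',cv2.resize(a,None,fx=6,fy=6,interpolation=cv2.INTER_CUBIC))
o=get_obs();np.savez('w3.npz',p=o['ee_pos'],r=o['orientation']);save('wrist','w3.png')"
```

```text
t 6.1 cm in tool [ 2.291  0.136 -0.136] turn 0.34 tcp in guide [-63.77 -69.09 100.6 ] w 0.7 f [-0.45 -0.94  5.02]
```

View pics/top2z.png

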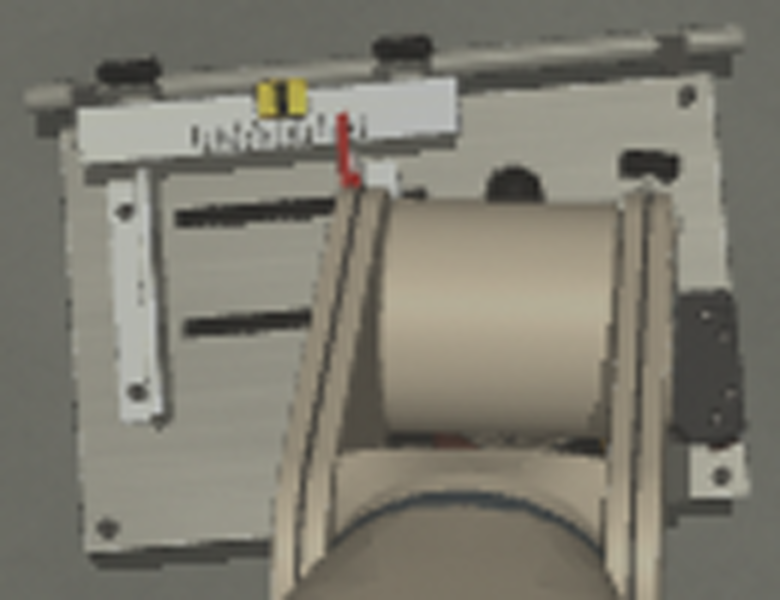

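View pics/w3.png

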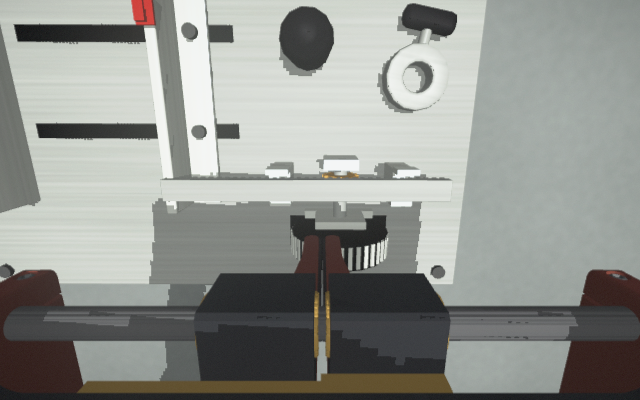

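Emit:
arm_command([
  [[0,0,-0.4],0],
  [[0,0,-0.2],0],
  [[0.8,0.1,0],0],
  [[1.0,0,0],0],
  [[0.5,0,0],0],
  [[0,0,0.2],0],
  [[0,0,0.1],0],
  [[0,0,0],0],
])

```text
t: 7.0
ee_pos: [547.6, -39.3, 102.3]
orientation: [-2.295, 2.144, -0.003]
ft_force: [-0.4, 0.4, 0.6]
width: 1.0
```

```bash
python3 -c "
from h import *
togo([-65,-93],101)"
```

```text
t 7.0 cm in tool [-0.103 -0.065  0.134] turn 0.28 tcp in guide [-65.65 -94.04 102.34] w 1.0 f [-0.39  0.42  0.56]
```

Emit:
arm_command([
  [[-0.1,-0.05,0.05],0],
  [[0,0,0.05],0],
  [[0,0,0.05],0],
  [[0,0,0.04],0],
])

```text
t: 7.4
ee_pos: [548.1, -37.8, 100.5]
orientation: [2.297, -2.143, 0.003]
ft_force: [-2.3, -1.5, 6.7]
width: 0.6
```

Emit:
arm_command([
  [[-0.2,0.01,0.03],0],
  [[-0.2,0.02,0.03],0],
  [[-0.2,0.02,0.03],0],
  [[-0.2,0.02,0.03],0],
  [[-0.2,0.02,0.035],0],
  [[-0.2,0.02,0.04],0],
])

```text
t: 8.0
ee_pos: [547.6, -26.9, 101.6]
orientation: [-2.298, 2.142, -0.01]
ft_force: [-2.0, -1.2, 7.9]
width: 0.2
```

Emit:
arm_command([
  [[-0.2,0.01,0.04],0],
  [[-0.2,0.01,0.04],0],
  [[-0.2,0.01,0.045],0],
  [[-0.2,0.01,0.05],0],
  [[-0.2,0.01,0.05],0],
])

```text
t: 8.5
ee_pos: [547.1, -16.2, 101.0]
orientation: [-2.298, 2.14, -0.013]
ft_force: [-0.8, -1.4, 5.6]
width: 0.6
```

```bash
python3 -c "
from h import *
togo([-65,-93],102)"
```

```text
t 8.5 cm in tool [ 2.204  0.041 -0.092] turn 0.44 tcp in guide [-64.75 -70.96 100.98] w 0.6 f [-0.84 -1.42  5.64]
```

Emit:
arm_command([
  [[0,0,-0.4],0],
  [[0,0,-0.2],0],
  [[0.8,0,0],0.4],
  [[1.0,0,0],0],
  [[0.3,0,0.05],0],
  [[0,0,0.2],0],
  [[0,0,0.1],0],
  [[0,0,0.05],0],
])

```text
t: 9.3
ee_pos: [547.8, -38.9, 102.1]
orientation: [-2.289, 2.151, -0.01]
ft_force: [-0.3, 0.4, 0.5]
width: 0.3
```

```bash
python3 -c "
from h import *
togo([-65,-93],101)"
```

```text
t 9.3 cm in tool [-0.071 -0.046  0.107] turn -0.06 tcp in guide [-65.46 -93.7  102.07] w 0.3 f [-0.31  0.42  0.52]
```

Emit:
arm_command([
  [[-0.1,-0.05,0.05],0],
  [[0,0,0.05],0],
  [[0,0,0.05],0],
  [[0,0,0.03],0],
])

```text
t: 9.7
ee_pos: [548.3, -37.5, 100.7]
orientation: [-2.29, 2.15, -0.01]
ft_force: [-2.1, -1.2, 5.0]
width: 0.6
```

Emit:
arm_command([
  [[-0.2,0.01,0.03],0],
  [[-0.2,0.02,0.03],0],
  [[-0.2,0.02,0.03],0],
  [[-0.2,0.02,0.03],0],
  [[-0.2,0.02,0.035],0],
  [[-0.2,0.02,0.035],0],
])

```text
t: 10.3
ee_pos: [547.7, -26.3, 101.7]
orientation: [-2.292, 2.148, -0.016]
ft_force: [-1.4, -1.8, 7.7]
width: 0.6
```

Emit:
arm_command([
  [[-0.2,0.01,0.04],0],
  [[-0.2,0.01,0.04],0],
  [[-0.2,0.01,0.045],0],
  [[-0.2,0.01,0.05],0],
  [[-0.2,0.01,0.05],0],
])

```text
t: 10.8
ee_pos: [547.2, -15.5, 100.8]
orientation: [-2.292, 2.146, -0.019]
ft_force: [-0.9, 0.2, 3.3]
width: 0.9
```

```bash
python3 -c "
from h import *
togo([-65,-93],102)"
```

```text
t 10.8 cm in tool [ 2.274  0.046 -0.099] turn 0.13 tcp in guide [-64.59 -70.27 100.84] w 0.9 f [-0.93  0.16  3.29]
```

Emit:
arm_command([
  [[0,0,-0.4],0],
  [[0,0,-0.2],0],
  [[0.8,0,0],0.1],
  [[1.0,0,0],0],
  [[0.3,0,0.05],0],
  [[0,0,0.2],0],
  [[0,0,0.1],0],
  [[0,0,0.05],0],
])

```text
t: 11.6
ee_pos: [547.8, -38.2, 101.9]
orientation: [-2.289, 2.15, -0.016]
ft_force: [0.6, 0.5, -0.7]
width: 0.3
```

```bash
python3 -c "
from h import *
togo([-65,-93],101)"
```

```text
t 11.6 cm in tool [-0.001 -0.04   0.09 ] turn -0.03 tcp in guide [-65.4 -93.  101.9] w 0.3 f [ 0.61  0.46 -0.69]
```

Emit:
arm_command([
  [[-0.05,-0.04,0.05],0],
  [[0,0,0.05],0],
  [[0,0,0.05],0],
  [[0,0,0.03],0],
])

```text
t: 12.0
ee_pos: [548.2, -37.5, 100.7]
orientation: [-2.291, 2.149, -0.016]
ft_force: [-2.2, -1.1, 5.8]
width: 0.8
```

Emit:
arm_command([
  [[-0.2,0.01,0.03],0],
  [[-0.2,0.02,0.03],0],
  [[-0.2,0.02,0.03],0],
  [[-0.2,0.02,0.03],0],
  [[-0.2,0.02,0.035],0],
  [[-0.2,0.02,0.035],0],
])

```text
t: 12.6
ee_pos: [547.7, -26.1, 101.7]
orientation: [-2.292, 2.147, -0.023]
ft_force: [-1.4, -2.1, 6.8]
width: 0.5
```

Emit:
arm_command([
  [[-0.2,0.01,0.04],0],
  [[-0.2,0.01,0.04],0],
  [[-0.2,0.01,0.05],0],
  [[-0.2,0.01,0.055],0],
])

```text
t: 13.0
ee_pos: [547.2, -17.5, 101.1]
orientation: [-2.293, 2.146, -0.025]
ft_force: [-1.9, -1.0, 5.1]
width: 0.7
```

Emit:
arm_command([
  [[0,0,-0.4],0],
  [[0,0,-0.4],0],
  [[-2,-2,-2],0],
  [[-3,-3,-3],0],
  [[-3,-3,-3],0],
  [[-1,-2,-1.5],0],
  [[0,0,0],0],
  [[0,0,0],0],
])

```text
t: 13.8
ee_pos: [639.9, 84.3, 206.8]
orientation: [2.292, -2.148, 0.016]
ft_force: [0.4, 0.0, -0.5]
width: 0.2
```

```bash
python3 -c "
from h import *
togo([-65,-93],102)
o=get_obs();np.savez('w4.npz',p=o['ee_pos'],r=o['orientation']);save('wrist','w4.png')"
```

```text
t 13.8 cm in tool [11.551 10.023 10.507] turn 0.11 tcp in guide [ 34.28  23.53 206.85] w 0.2 f [ 0.42  0.02 -0.55]
```

View pics/w4.png

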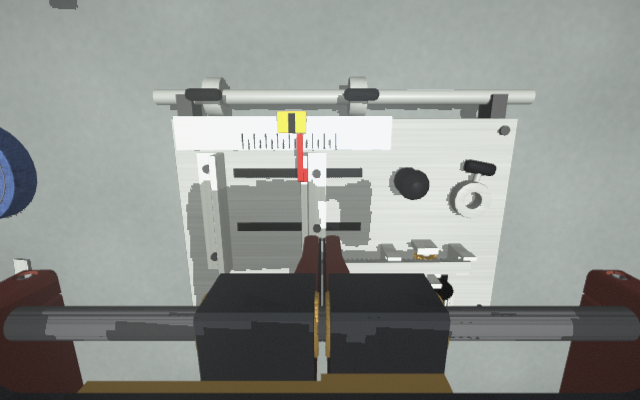

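The pointer tip is now at about (299,134) and the mark at about (292,122), so roughly 7 px remain. I'll measure it at sub-pixel level.

```bash
cat >> h.py <<'E'
def meas(n):
    im=cv2.imread('pics/%s.png'%n).astype(int);b,g,r=im[...,0],im[...,1],im[...,2]
    red=((r>150)&(g<130)&(b<130)); red[240:]=0
    red[:, 500:]=0
    yel=((r>180)&(g>180)&(b<160)); 
    ys,xs=np.nonzero(yel);x0,x1,y0,y1=xs.min(),xs.max(),ys.min(),ys.max()
    dk=((r<150)&(g<150)); dk[:y0+3]=0;dk[y1+1:]=0;dk[:,:x0+3]=0;dk[:,x1-2:]=0
    w=(255-g)*dk; cols=w.sum(0); um=(cols*np.arange(640)).sum()/cols.sum(); vm=y1
    ry,rx=np.nonzero(red); vt=ry.min(); L=[]
    for v in range(vt+1,vt+11):
        s=slice(um_i:=rx[ry==v].min()-3,rx[ry==v].max()+4)
        wt=np.clip((r-g)[v,s],0,None); L.append((wt*np.arange(s.start,s.stop)).sum()/wt.sum())
    ut=np.polyval(np.polyfit(range(vt+1,vt+11),L,1),vt)
    m=wb(n+'.npz',(um,vm),86);t=wb(n+'.npz',(ut,vt),88)
    print('mark px',um.round(2),vm,'tip px',round(ut,2),vt,'mark',m.round(2),'tip',t.round(2),'remaining',(m-t)[1].round(2),'yel centre',(x0+x1)/2)
E
python3 -c "
from h import *
meas('w1');meas('w4')"
```

```text
mark px 298.57 307 tip px 339.17 138 mark [-68.78  48.73  86.  ] tip [92.06 12.37 88.  ] remaining 36.36 yel centre 298.0
mark px 341.99 316 tip px 299.24 134 mark [-84.6    2.22  86.  ] tip [92.   41.77 88.  ] remaining -39.55 yel centre 347.5
```

```bash
sed -i "s/    ys,xs=np.nonzero(yel)/    yel[200:]=0; ys,xs=np.nonzero(yel)/" h.py
python3 -c "
from h import *
meas('w1');meas('w4')
togo([-65,-93],102)
"
```

```text
mark px 295.18 136 tip px 339.17 138 mark [93.42 48.8  86.  ] tip [92.06 12.37 88.  ] remaining 36.43 yel centre 295.5
mark px 291.14 132 tip px 299.24 134 mark [93.55 48.75 86.  ] tip [92.   41.77 88.  ] remaining 6.97 yel centre 291.5
t 13.85 cm in tool [11.528 10.007 10.497] turn 0.09 tcp in guide [ 34.17  23.26 206.75] w 0.7 f [ 0.41  0.87 -0.  ]
```

Emit:
arm_command([
  [[3,2.6,2],0],
  [[3,2.6,2],0],
  [[3,2.6,2],0],
  [[2,1.6,2],0],
  [[0,0,1.2],0],
  [[0,0,0],0],
  [[0,0,0],0],
])

```text
t: 14.55
ee_pos: [540.5, -38.5, 106.7]
orientation: [2.282, -2.149, 0.001]
ft_force: [-0.1, 0.7, 0.5]
width: 0.8
```

```bash
python3 -c "
from h import *
togo([-65,-93],102)
"
```

```text
t 14.55 cm in tool [ 0.017 -0.776  0.468] turn -0.17 tcp in guide [-72.73 -92.78 106.72] w 0.8 f [-0.08  0.67  0.54]
```

Emit:
arm_command([
  [[0,-0.5,0.1],0],
  [[0,-0.25,0.1],0],
  [[0,0,0.1],0],
  [[0,0,0],0],
])

```text
t: 14.95
ee_pos: [552.1, -36.0, 105.5]
orientation: [2.288, -2.147, 0.007]
ft_force: [-0.8, 0.5, -0.2]
width: 0.5
```

```bash
python3 -c "
from h import *
togo([-65,-92.5],101)
"
```

```text
t 14.95 cm in tool [0.148 0.399 0.451] turn 0.01 tcp in guide [-61.01 -91.   105.5 ] w 0.5 f [-0.81  0.47 -0.17]
```

Emit:
arm_command([
  [[0.15,0.3,0.1],0],
  [[0,0,0.1],0],
  [[0,0,0.1],0],
  [[0,0,0],0],
])

```text
t: 15.35
ee_pos: [549.3, -37.3, 102.7]
orientation: [2.289, -2.147, 0.008]
ft_force: [0.2, 0.0, 0.7]
width: 0.4
```

```bash
python3 -c "
from h import *
togo([-65,-92.5],101)
"
```

```text
t 15.35 cm in tool [0.034 0.111 0.175] turn 0.06 tcp in guide [-63.89 -92.15 102.75] w 0.4 f [0.22 0.04 0.73]
```

Emit:
arm_command([
  [[0,0.04,0.06],0],
  [[0,0.02,0.05],0],
  [[0,0,0.05],0],
  [[0,0,0.04],0],
])

```text
t: 15.75
ee_pos: [548.6, -37.5, 100.7]
orientation: [2.289, -2.147, 0.008]
ft_force: [-0.7, 1.4, 4.3]
width: 0.6
```

Emit:
arm_command([
  [[-0.2,0.01,0.03],0],
  [[-0.2,0.02,0.03],0],
  [[-0.2,0.02,0.03],0],
  [[-0.2,0.02,0.03],0],
  [[-0.2,0.02,0.035],0],
  [[-0.2,0.02,0.035],0],
])

```text
t: 16.35
ee_pos: [548.1, -26.9, 101.6]
orientation: [2.289, -2.147, 0.015]
ft_force: [-1.4, -1.9, 6.2]
width: 0.5
```

Emit:
arm_command([
  [[-0.2,0.01,0.04],0],
  [[-0.2,0.01,0.04],0],
])

```text
t: 16.55
ee_pos: [547.9, -22.8, 101.6]
orientation: [2.29, -2.146, 0.016]
ft_force: [-1.2, -1.4, 4.6]
width: 0.7
```

```bash
python3 -c "
from h import *
togo([-65,-92.5],101)
"
```

```text
t 16.55 cm in tool [1.491 0.069 0.078] turn 0.08 tcp in guide [-64.34 -77.58 101.64] w 0.7 f [-1.18 -1.36  4.59]
```

Emit:
arm_command([
  [[0,0,0],0],
  [[0,0,-0.4],0],
  [[0,0,-0.4],0],
  [[-2,-2,-2],0],
  [[-3,-3,-3],0],
  [[-3,-3,-3],0],
  [[-1.5,-1.5,-1.5],0],
  [[0,0,0],0],
  [[0,0,0],0],
])

```text
t: 17.45
ee_pos: [636.6, 83.0, 206.9]
orientation: [2.287, -2.147, 0.008]
ft_force: [0.7, 0.7, -0.5]
width: 0.5
```

```bash
python3 -c "
from h import *
togo([-65,-92.5],101)
o=get_obs();np.savez('w5.npz',p=o['ee_pos'],r=o['orientation']);save('wrist','w5.png');meas('w5')
im=cv2.imread('pics/w5.png')
cv2.imwrite('pics/w5z.png',cv2.resize(im[95:200,230:360],None,fx=5,fy=5,interpolation=cv2.INTER_CUBIC))
togo([-65,-88],103)"
```

```text
t 17.45 cm in tool [11.422  9.584 10.664] turn -0.02 tcp in guide [ 30.85  22.43 206.87] w 0.5 f [ 0.68  0.65 -0.52]
mark px 289.66 127 tip px 291.59 129 mark [93.53 48.71 86.  ] tip [91.97 46.96 88.  ] remaining 1.75 yel centre 289.5
t 17.5 cm in tool [10.958  9.564 10.448] turn -0.05 tcp in guide [ 30.72  22.21 206.74] w 0.1 f [-0.33  0.31 -0.34]
```

View pics/w5z.png

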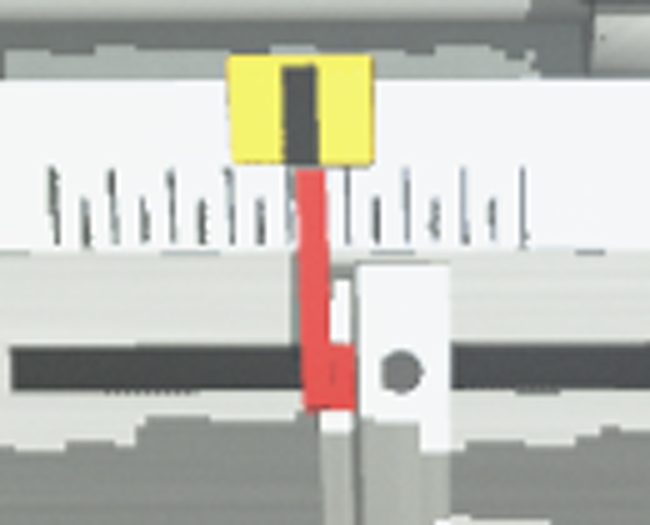

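Emit:
arm_command([
  [[3,2.6,2],0],
  [[3,2.6,2],0],
  [[3,2.6,2],0],
  [[1.1,0.8,2],0],
  [[0,0,1.2],0],
  [[0,0,0],0],
  [[0,0,0],0],
])

```text
t: 18.2
ee_pos: [545.4, -30.7, 107.5]
orientation: [2.276, -2.149, -0.005]
ft_force: [0.3, 0.1, 1.1]
width: 0.5
```

```bash
python3 -c "
from h import *
togo([-65,-86],103.5)
"
```

```text
t 18.2 cm in tool [ 0.064 -0.24   0.398] turn -0.33 tcp in guide [-67.36 -85.32 107.5 ] w 0.5 f [0.28 0.11 1.08]
```

Emit:
arm_command([
  [[0,-0.1,0.1],0],
  [[0,0,0.1],0],
  [[0,0,0.1],0],
  [[0,0,0],0],
  [[0,0,0],0],
])

```text
t: 18.7
ee_pos: [549.9, -28.5, 106.6]
orientation: [2.282, -2.148, 0.001]
ft_force: [0.4, -0.3, -0.1]
width: 0.3
```

```bash
python3 -c "
from h import *
togo([-65,-85],102)
"
```

```text
t 18.7 cm in tool [0.153 0.23  0.465] turn -0.14 tcp in guide [-62.67 -83.44 106.63] w 0.3 f [ 0.41 -0.29 -0.06]
```

Emit:
arm_command([
  [[0.15,0.2,0.1],0],
  [[0,0,0.1],0],
  [[0,0,0.1],0],
  [[0,0,0.05],0],
  [[0,0,0],0],
])

```text
t: 19.2
ee_pos: [548.0, -30.2, 103.1]
orientation: [2.283, -2.148, 0.002]
ft_force: [-0.1, 0.1, 0.0]
width: 0.7
```

```bash
python3 -c "
from h import *
togo([-65,-85],102)
"
```

```text
t 19.2 cm in tool [0.    0.026 0.114] turn -0.13 tcp in guide [-64.74 -84.99 103.14] w 0.7 f [-0.14  0.11  0.  ]
```

Emit:
arm_command([
  [[0,0,0.05],0],
  [[0,0,0.05],0],
  [[0,0,0.04],0],
])

```text
t: 19.5
ee_pos: [548.0, -30.3, 101.6]
orientation: [2.283, -2.148, 0.002]
ft_force: [-0.1, -0.5, 0.8]
width: 0.4
```

Emit:
arm_command([
  [[0,0,0.04],0],
])

```text
t: 19.6
ee_pos: [548.1, -30.3, 101.4]
orientation: [2.283, -2.148, 0.002]
ft_force: [-1.9, -0.3, 5.4]
width: 0.4
```

Emit:
arm_command([
  [[-0.15,0.01,0.03],0],
  [[-0.15,0.01,0.03],0],
  [[-0.15,0.01,0.035],0],
])

```text
t: 19.9
ee_pos: [547.8, -26.6, 101.6]
orientation: [2.283, -2.147, 0.004]
ft_force: [-1.5, -1.5, 5.3]
width: 0.5
```

```bash
python3 -c "
from h import *
togo([-65,-79.8],102)
"
```

```text
t 19.9 cm in tool [-0.158  0.037 -0.037] turn -0.12 tcp in guide [-64.64 -81.38 101.64] w 0.5 f [-1.55 -1.48  5.26]
```

Emit:
arm_command([
  [[-0.1,0.01,0.035],0],
  [[-0.03,0.0,0.035],0],
  [[0,0,0.035],0],
])

```text
t: 20.2
ee_pos: [547.8, -25.6, 101.6]
orientation: [2.283, -2.147, 0.006]
ft_force: [-2.2, 0.3, 7.2]
width: 0.5
```

```bash
python3 -c "
from h import *
togo([-65,-79.8],102)
"
```

```text
t 20.2 cm in tool [-0.056  0.037 -0.035] turn -0.1 tcp in guide [-64.63 -80.36 101.65] w 0.5 f [-2.18  0.34  7.2 ]
```

Emit:
arm_command([
  [[-0.08,0,0.03],0],
  [[0,0,0.02],0],
])

```text
t: 20.4
ee_pos: [547.7, -24.9, 101.7]
orientation: [2.283, -2.147, 0.006]
ft_force: [-1.7, -0.0, 4.1]
width: 0.8
```

```bash
python3 -c "
from h import *
togo([-65,-79.8],102)
"
```

```text
t 20.4 cm in tool [ 0.016  0.034 -0.03 ] turn -0.09 tcp in guide [-64.66 -79.64 101.7 ] w 0.8 f [-1.72 -0.01  4.08]
```

Now I'll lift straight off and look from directly over the mark.

Emit:
arm_command([
  [[0,0,-0.4],0],
  [[0,0,-0.4],0],
  [[-3,-2,-2],0],
  [[-4,-3,-3],0],
  [[-4,-3,-3],0],
  [[-2.2,-1.5,-1.5],0],
  [[0,0,0],0],
  [[0,0,0],0],
])

```text
t: 21.2
ee_pos: [630.7, 109.5, 200.2]
orientation: [2.28, -2.149, 0.002]
ft_force: [-0.6, -0.2, 0.2]
width: 0.4
```

```bash
python3 -c "
from h import *
o=get_obs();np.savez('w6.npz',p=o['ee_pos'],r=o['orientation']);save('wrist','w6.png');meas('w6')
im=cv2.imread('pics/w6.png')
cv2.imwrite('pics/w6z.png',cv2.resize(im[95:200,250:380],None,fx=5,fy=5,interpolation=cv2.INTER_CUBIC))
togo([-65,-85],103)"
```

```text
mark px 322.05 121 tip px 321.16 123 mark [93.73 48.07 86.  ] tip [92.2  48.82 88.  ] remaining -0.74 yel centre 322.0
t 21.25 cm in tool [13.376  9.053  9.852] turn -0.25 tcp in guide [ 26.63  48.97 200.2 ] w 0.5 f [0.29 0.27 0.09]
```

View pics/w6z.png

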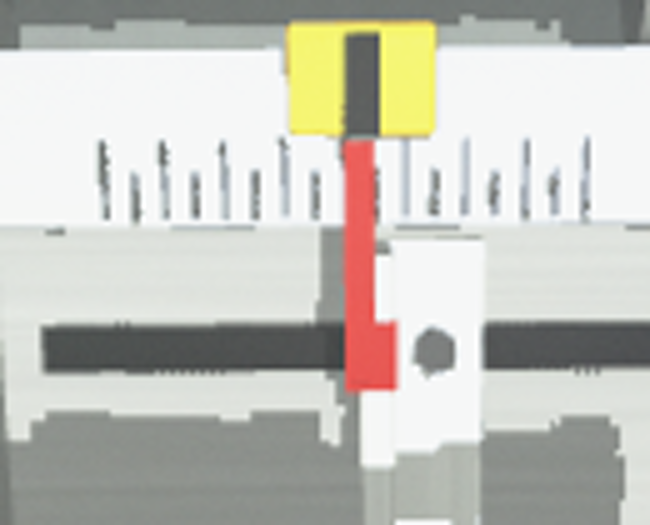

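Seen from directly overhead, the pointer is about 0.7 mm past the mark. I'll correct it with a small reverse stroke of about 2 mm.

Emit:
arm_command([
  [[3.4,2.4,2],0],
  [[3.4,2.4,2],0],
  [[3.4,2.4,2],0],
  [[2.3,1.3,2],-0.2],
  [[0,0,0.8],0],
  [[0,0,0],0],
  [[0,0,0],0],
])

```text
t: 21.95
ee_pos: [541.9, -29.7, 106.5]
orientation: [2.273, -2.149, -0.01]
ft_force: [1.1, -0.2, -1.1]
width: 0.8
```

```bash
python3 -c "
from h import *
togo([-65,-80],103)
"
```

```text
t 21.95 cm in tool [-0.416 -0.58   0.335] turn -0.39 tcp in guide [-70.78 -84.11 106.45] w 0.8 f [ 1.09 -0.23 -1.1 ]
```

Emit:
arm_command([
  [[-0.3,-0.4,0.05],-0.3],
  [[0,0,0.1],0],
  [[0,0,0.1],0],
  [[0,0,0],0],
  [[0,0,0],0],
])

```text
t: 22.45
ee_pos: [549.4, -23.5, 105.9]
orientation: [2.286, -2.14, -0.004]
ft_force: [0.2, -0.2, -0.3]
width: 0.3
```

```bash
python3 -c "
from h import *
togo([-65,-80],103)
"
```

```text
t 22.45 cm in tool [0.156 0.213 0.296] turn 0.15 tcp in guide [-62.85 -78.42 105.93] w 0.3 f [ 0.2  -0.17 -0.27]
```

Emit:
arm_command([
  [[0.15,0.2,0.1],0],
  [[0,0,0.1],0],
  [[0,0,0.05],0],
  [[0,0,0],0],
  [[0,0,0],0],
])

```text
t: 22.95
ee_pos: [547.3, -25.2, 103.4]
orientation: [2.286, -2.14, -0.004]
ft_force: [-0.4, -0.4, 0.8]
width: 0.4
```

```bash
python3 -c "
from h import *
togo([-65,-80],102)
"
```

```text
t 22.95 cm in tool [ 0.002 -0.011  0.139] turn 0.16 tcp in guide [-65.1  -79.98 103.39] w 0.4 f [-0.38 -0.41  0.78]
```

Emit:
arm_command([
  [[0,0,0.05],0],
  [[0,0,0.05],0],
  [[0,0,0.04],0],
  [[0,0,0.04],0],
])

```text
t: 23.35
ee_pos: [547.4, -25.3, 101.7]
orientation: [2.286, -2.14, -0.004]
ft_force: [-1.7, 0.4, 6.5]
width: 0.4
```

Emit:
arm_command([
  [[0.12,0,0.035],0],
  [[0.1,0,0.035],0],
  [[0,0,0.03],0],
])

```text
t: 23.65
ee_pos: [547.5, -27.2, 101.6]
orientation: [2.286, -2.141, -0.004]
ft_force: [-1.5, -0.3, 4.0]
width: 0.3
```

```bash
python3 -c "
from h import *
togo([-65,-82.1],102)
"
```

```text
t 23.65 cm in tool [ 0.01   0.001 -0.037] turn 0.15 tcp in guide [-64.99 -82.   101.62] w 0.3 f [-1.46 -0.26  3.96]
```

The stroke was 1.9 mm. I'll lift off and check again from overhead.

Emit:
arm_command([
  [[0,0,-0.4],0],
  [[0,0,-0.4],0],
  [[-3,-2,-2],0],
  [[-4,-3,-3],0],
  [[-4,-3,-3],0],
  [[-2.4,-1.5,-1.5],0],
  [[0,0,0],0],
  [[0,0,0],0],
  [[0,0,-0.05],0],
  [[0,0,-0.05],0],
])

```text
t: 24.65
ee_pos: [629.1, 106.9, 200.0]
orientation: [2.281, -2.142, -0.009]
ft_force: [-0.5, -0.1, -0.5]
width: 0.6
```

```bash
python3 -c "
from h import *
for n in('w7','w8'):
    o=get_obs();np.savez(n+'.npz',p=o['ee_pos'],r=o['orientation']);save('wrist',n+'.png');meas(n)
im=cv2.imread('pics/w7.png')
cv2.imwrite('pics/w7z.png',cv2.resize(im[95:165,280:360],None,fx=8,fy=8,interpolation=cv2.INTER_CUBIC))
togo([-65,-85],103)"
```

```text
mark px 319.11 118 tip px 319.49 120 mark [93.47 48.36 86.  ] tip [91.95 48.04 88.  ] remaining 0.31 yel centre 319.5
mark px 319.07 118 tip px 319.18 120 mark [93.39 48.24 86.  ] tip [91.86 48.14 88.  ] remaining 0.09 yel centre 319.0
t 24.75 cm in tool [13.126  8.867  9.89 ] turn -0.04 tcp in guide [ 25.04  46.64 200.15] w 0.5 f [0.18 0.06 0.3 ]
```

View pics/w7z.png

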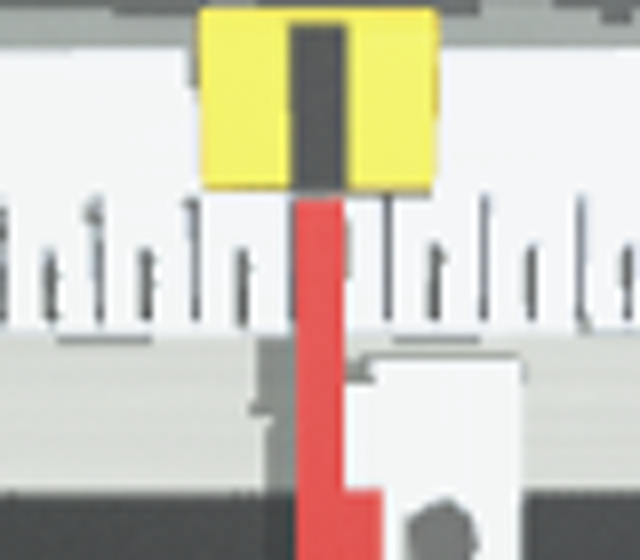

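View pics/w7.png

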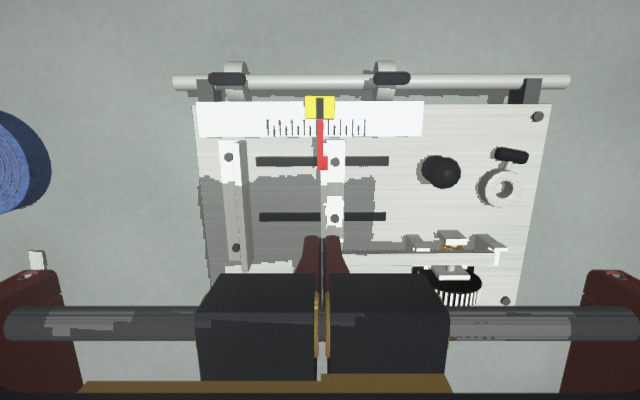

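The pointer is centred under the black line, with centres at u 319.1 for the mark and 319.2–319.5 for the tip, so within about 0.3 mm. The collar and knob look where they were. The hand is about 100 mm above the deck and touching nothing, so I'm handing the job in.

```bash
python3 -c "
from h import *
print(get_obs()['qvel'].round(3)); print(close_job())"
```

```text
[ 0.001  0.001 -0.009  0.002 -0.003  0.002]
the job is handed in; nothing more can be done
None
```

The red pointer is lined up with the black line of the yellow marker, and I've handed the job in at about 25 s of the 51 s allowed.

- **Strokes:** I laid the shut fingertips flat on top of the thumbwheel and closed the fence with six forward strokes. Readings between moves mostly showed 4–8 N on the wheel; one fell to 3.3 N at the end of the third stroke.
- **Correction:** the sixth stroke took the pointer about 0.7 mm past the mark. My earlier reading came from an off-centre view and overstated the distance left. I brought it back with one reverse wheel stroke of about 2 mm.
- **Last checks:** two pictures from directly above the mark put the pointer 0.3 mm and 0.1 mm short of it, which is within how well I can measure. The collar and ball knob look undisturbed. I took no new pictures of the reels, bottle, caliper and screwdriver after the strokes; the hand stayed well above them on the way in. The hand finished about 100 mm above the guide, at rest, with no contact force.

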